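# Batch the stone vials through the tipping bucket

### The arm

A 6-joint arm with a two-finger parallel gripper is mounted at the origin on a cart in front of the work surface, level with it; the furniture and walls round the work are solid. World frame = base frame: x ahead of the robot, y to its left, z up, the work surface at z = 0. Lengths are in m, angles in rad, forces in N, time in s.
With the tool pointing down it reaches from about 0.425 to 0.95 m from the base axis. Payload 14.7 kg.
Tool frame: the origin (TCP) lies midway between the tips of the shut fingers; the grasp point (between the pads) lies 19 mm behind it (manip.tcp_to_grasp is the z of the grasp point in the tool frame, in m); z points along the fingers, y is the line along which they close (so a half turn about z gives the same grasp; the last joint's range is limited). The gripper opens to 85 mm and grips with 20 to 120 N. Pads are 22 mm wide; open, the fingers measure 114 mm over their backs; the gripper's body (76 mm by 85 mm) begins 54 mm behind the grasp point. The pads swing forward as they close: fully open they stand 13 mm farther back than shut.
Start: joints at [1.059, 0.48, 1.596, -0, 1.065, -0.047], TCP at [0.291, 0.581, 0.231] pointing down, gripper open.
Joint ranges: [-2.75, 2.75], [-0.82, 2.05], [0.23, 2.67], [-1.56, 4.7], [0.09, 2.69], [-2.92, 2.92]. Speed limits (rad/s): [1.89, 1.89, 2.39, 3.01, 3.01, 3.01].

### API

Orientations are given as a rotation vector (axis times angle).
In Python, from plant import manip, solver, camera, sensors gives the robot as it stands. Calls block until the motion is done:
- manip.move_pose(position, orientation): joint-space move of the TCP to a pose.
- manip.movel(position, attitude=None, velocity=0.15, stop_force=None): straight line of the TCP; attitude=None keeps the orientation; velocity is the mean speed in m/s. With stop_force (N) it stops when the force on the tool has changed by that much, and returns True; else False.
- manip.move_joints(angles): joint-space move.
- manip.grip(opening): opening from 0.0 (shut) to 1.0 (fully open); the grip force is fixed at half the most; returns when the fingers have stopped.
- manip.hold(seconds).
- solver.ik(position, orientation): joint angles nearest the present ones, or None.
- camera(name): name is "side" or "top"; returns a dict with "image" (480x640x3 uint8, red, green, blue), "fov_y" (degrees; the focal length in pixels is half the picture's height over the tangent of half this angle, whatever the lens; pixels are square), "cx", "cy" (the principal point, pixels), "rvec" (rotation vector, rad) and "tvec" (3), from world to camera coordinates, as OpenCV has them. Camera axes: x right, y down, z forward; pixel columns grow to the right and rows downward; lengths in m; the calibration is good to about 2 mm. A picture is of the moment at which its call begins. There is no depth.
A pose or a line that the arm cannot do raises manip.Unreachable and nothing moves.
- manip.hand_in(): hands the job in; it is judged then, once.
Readings, each from a call of its own:
- sensors.current_time_s(): time.
- sensors.current_joint_positions(): joint angles.
- sensors.current_qvel(): joint speeds.
- sensors.current_tau(): joint torques, N m.
- sensors.current_ee_pos(): TCP position.
- sensors.current_ee_rot(): TCP orientation.
- sensors.current_contact_force(): force on the tool from outside, world axes, zero at the start.
- sensors.current_moment(): the same for the moment, N m.
- sensors.current_opening(): opening from 0.0 (shut) to 1.0 (fully open).
- sensors.current_gripper_force(): force on a finger pad.
Only numpy, scipy, OpenCV 4.12 (cv2) and the standard library are available. Lean on these libraries where they do the work, as an engineer would, in place of code of your own. Each camera call takes 0.05 s, during which the arm holds its last target. There are 200 camera calls.

### The job

Make up one batch of stone vials: seat the steel catch tray flat on the two alignment pegs of the tipping unit, its low front wall towards the bucket, and move all the vials, those queued on the sloped feed track and any lying loose on the bench, into the tipping bucket. When the tray is seated and all the vials are in the bucket, push the bucket over past its spring catch so that it dumps them all into the tray, then let it swing back to rest, with the tray still fully seated on its pegs.

Things in the scene. Friction and masses are not known exactly. Their poses are not given: they have to be found in the camera images.
- dumper: fixed aluminium tipping unit: 8 mm base plate (x = -115 to +148 mm), a bucket between two hinge posts (x = 0, y = +-49 mm, 102 mm high), and on its +x side the place with two pegs for the tray. Origin on the bench below the hinge; x = direction in which the bucket tips (from bucket to tray place), y left of it, z up. Dark latch housing behind the bucket, x = -86 to -102 mm, 94 mm high
- peg_left (a point): foot of the alignment peg on the +y side, on top of the plate (8 mm above the bench), at x = +54, y = +57 mm of the dumper. Peg 9 mm in diameter, 21 mm high, its top 8 mm tapered
- peg_right (a point): foot of the same peg on the -y side (y = -57 mm)
- bucket_hinge (a point): middle of the bucket's hinge axis, 90 mm above the bench; the axis lies along the dumper's y
- bucket (a joint): tilt of the bucket, rad: 0 at rest, grows as it tips towards the tray, stop at 1.9. A spring always drives it back to 0 and a spring catch holds it there: the first 0.1 rad take about 10 N at bucket_push, then about 5 N. Let go, it swings back and snaps in by itself within 1 s. At 1.25 rad all the vials roll out into the tray
- bucket_in (a point): middle of the bucket's inner floor (moves with the bucket), at rest 34 mm behind the hinge, 86 mm above the bench; axes those of the dumper at rest. Inside 68 (x) by 76 mm (y); side walls 4 mm thick, tops 116 mm above the bench; front lip slopes out to x = +27 mm of the dumper, 121 mm above the bench; rear wall at x = -68 to -72, its middle 50 mm rise as a push plate to 218 mm
- bucket_push (a point): push point: outer (rear) face of the bucket's push plate, in the middle, at rest 200 mm above the bench and 72 mm behind the hinge (x = -72 mm of the dumper). Push here, near the plate's top, level towards the dumper's +x: with the fingertips 190 mm above the bench and their front 96 mm past the hinge the tilt is about 1.3 rad. Low down the plate the bucket jams instead of tipping
- tray: loose steel tray, 98 (x) by 92 mm (y), 300 g, floor and walls 4 mm; front wall (-x) 30 mm high, sides 40, rear (+x) 52. On the -y wall a black handle plate 10 mm thick (y), 50 mm wide (x), from 36 to 96 mm above the underside. Ears with holes at x = -34, y = +-57 mm. Origin: centre of the underside, z up; seated, its axes agree with the dumper's and its origin is at x = +88, z = 8 mm of the dumper
- tray_hole_left (a point): centre of the 15 mm square hole in the ear (6 mm thick, flush with the underside) at the tray's +y side, at underside level; goes over peg_left
- tray_hole_right (a point): the same at the tray's -y side; goes over peg_right
- tray_grip (a point): grip point in the handle plate: 80 mm above the tray's underside, 47 mm to -y of its origin; the plate is 10 mm thick along the tray's y
- track: fixed sloped feed track, aluminium on a dark foot, about 190 mm long, 80 mm wide, 125 mm high. Origin on the bench below the end vial; rises 10 degrees along its +x, y across. Guide walls with inward lips begin 33 mm uphill of the end vial; at the end vial the floor is 40 mm wide and the vial's ends stick out 10 mm each side, free for the fingers. A low plate stops the end vial
- track_stop (a point): centre of the vial that lies against the stop, 68 mm above the bench; it lies along the track's y. When it is lifted off, the next rolls down to here within 1 to 2 s
- vial_0: lidded stone vial, 60 mm long, body 25 mm and cap 27 mm in diameter, 45 g; origin: centre of its bottom end, z along it towards the cap. Vials 0 and 1 always, vial_2 sometimes lie across the track
- vial_0_mid (a point): middle of vial_0, on its axis, 30 mm from either end
- vial_1: another such vial, like vial_0
- vial_1_mid (a point): middle of vial_1, on its axis, 30 mm from either end
- vial_2: another such vial, like vial_0
- vial_2_mid (a point): middle of vial_2, on its axis, 30 mm from either end
- vial_3: another such vial; when present it lies on its side loose on the bench between the track and the dumper
- vial_3_mid (a point): middle of vial_3, on its axis, 30 mm from either end
Mind the look-alikes: they are no part of the job. Of the things that look like the vial_1, the larger one is meant.

How it is judged:
By the outcome, as a careful person would: the job done as asked, in the order asked, and still so for the second after the job is handed in, with the robot touching nothing.
Of vial_2, vial_3 only 1 to 2 are there at a start; the rules pass over those that are not, and their reading is None.
At some moment in a run one of tray may be knocked a few centimetres aside while the robot is not near it.
It also fails if it takes over 208 s, if anything falls off the work surface, if the arm or the gripper's body presses on something with over 40 N, if the wrist force passes 120 N, or if a joint passes its speed limit or range.

## Working session

There is one attempt and no reset: what is moved stays moved. The work goes in short steps, each a Python script; the robot and the scene stay as the last script left them, time stands still between calls to the robot, and variables do not carry over. Pictures are saved under pics/ and viewed, at most 14 in all, crops included, and the job is handed in when it is done.

```bash
ls; mkdir -p pics; python3 - <<'E'
from plant import manip, solver, camera, sensors
import cv2
for n in ("side","top"):
    c=camera(n); cv2.imwrite(f"pics/{n}0.png",c["image"][:,:,::-1])
    print(n,c["fov_y"],c["cx"],c["cy"],c["rvec"],c["tvec"])
print(manip.tcp_to_grasp,sensors.current_ee_rot(),sensors.current_time_s())
E
```

```text
pics
side 48.814550571665976 316.97949285456156 231.53188715324154 [ 2.29959793 -0.15726105  0.07854744] [-0.44142613  0.30078584  0.87600982]
top 49.79974711184213 314.5806740894948 229.53853870383443 [ 2.16845921 -2.13383599  0.12150855] [0.24294027 0.48170147 0.9419861 ]
-0.0187 [-7.23476018e-01 -3.05685231e+00  1.70469105e-03] 0.1
```

View pics/top0.png

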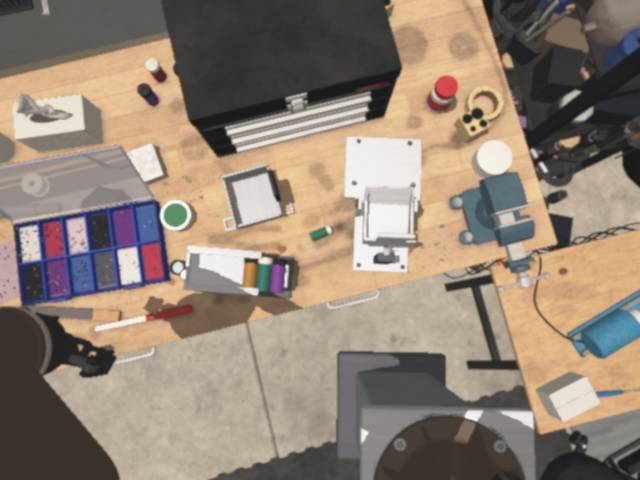

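View pics/side0.png

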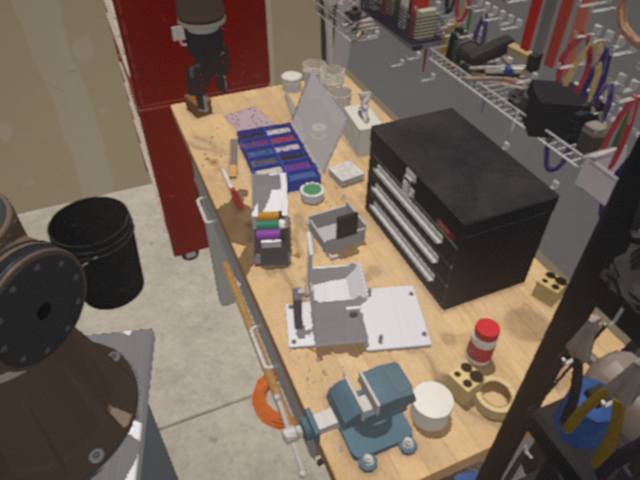

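Top: tray around (255,195) with its handle to the right, track (240,272) with orange, green and purple vials at (250-288,275), small green object at (321,233), dumper (385,205). I'll zoom in on both views.

```bash
python3 - <<'E'
import cv2
a=cv2.imread("pics/top0.png"); b=cv2.imread("pics/side0.png")
cv2.imwrite("pics/topc.png",cv2.resize(a[125:285,165:435],(800,474),interpolation=cv2.INTER_CUBIC)) #2.963
cv2.imwrite("pics/sidec.png",cv2.resize(b[165:365,230:440],(630,600),interpolation=cv2.INTER_CUBIC)) #3
E
```

```text
(no output)
```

View pics/topc.png

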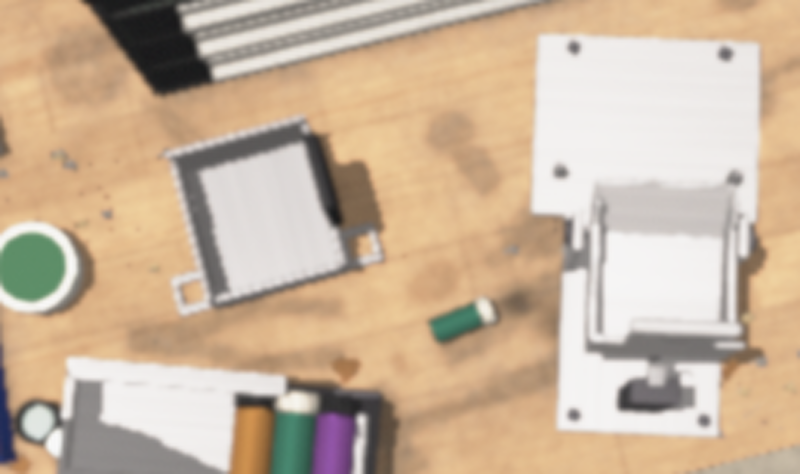

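View pics/sidec.png

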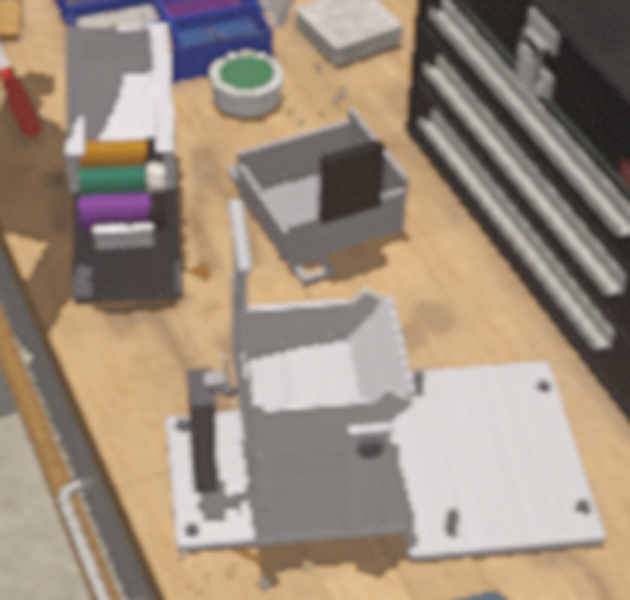

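Three full-size vials lie on the track: orange, green and purple, with purple at the stop. The small loose green one at top-crop (463,320) is probably the look-alike. In the top crop the peg tops are at (560,171) and (735,178), and the tray's ear holes at (191,292) and (362,248).

```bash
cat > h.py <<'E'
from plant import manip, solver, camera, sensors
import cv2, numpy as np
from scipy.spatial.transform import Rotation as R
def cam(n): 
    c=camera(n); f=240/np.tan(np.radians(c["fov_y"]/2)); Rm=R.from_rotvec(c["rvec"]).as_matrix()
    c.update(K=np.array([[f,0,c["cx"]],[0,f,c["cy"]],[0,0,1]]),R=Rm,C=-Rm.T@np.array(c["tvec"])); return c
def ray(c,p): 
    d=c["R"].T@np.linalg.solve(c["K"],[p[0],p[1],1.]); return c["C"],d/np.linalg.norm(d)
def onz(c,p,z): C,d=ray(c,p); return C+d*(z-C[2])/d[2]
def tri(c1,p1,c2,p2):
    A=0;b=0;L=[]
    for c,p in((c1,p1),(c2,p2)):
        C,d=ray(c,p);M=np.eye(3)-np.outer(d,d);A=A+M;b=b+M@C;L.append((C,d))
    X=np.linalg.solve(A,b); return X,max(np.linalg.norm(np.cross(X-C,d)) for C,d in L)
def proj(c,X): q=c["K"]@(c["R"]@np.asarray(X)+np.array(c["tvec"])); return q[:2]/q[2]
COL=dict(orange=(10,22),green=(70,92),purple=(130,160))
def blobs(c,col,roi,smin=90,amin=25):
    hsv=cv2.cvtColor(c["image"],cv2.COLOR_RGB2HSV);lo,hi=COL[col]
    m=cv2.inRange(hsv,(lo,smin,40),(hi,255,255));k=np.zeros_like(m);x0,y0,x1,y1=roi;k[y0:y1,x0:x1]=1
    cs,_=cv2.findContours(m*k,cv2.RETR_EXTERNAL,cv2.CHAIN_APPROX_NONE)
    return [(cv2.contourArea(q),cv2.minAreaRect(q)) for q in cs if cv2.contourArea(q)>=amin]
def down(yaw): # tool z down, tool y along world direction yaw
    y=np.array([np.cos(yaw),np.sin(yaw),0]);z=np.array([0,0,-1.]);return R.from_matrix(np.c_[np.cross(y,z),y,z]).as_rotvec()
E
python3 - <<'E'
from h import *
np.set_printoptions(precision=4,suppress=True)
T=cam("top");S=cam("side")
t=lambda X,Y:(165+(X+.5)/2.963-.5,125+(Y+.5)/2.9625-.5)
s=lambda X,Y:(230+(X+.5)/3-.5,165+(Y+.5)/3-.5)
print("C",T["C"],S["C"])
pl=onz(T,t(560,171),.029);pr=onz(T,t(735,178),.029);print("pegs",pl,pr,np.linalg.norm(pl-pr))
# plate corners top
for n,p in dict(fl=(540,35),fr=(759,43),rl=(557,430),rr=(718,436)).items(): print(n,onz(T,t(*p),.008))
for n,p in dict(fl=(548,363),fr=(604,540),rr=(180,548),rl=(167,420)).items(): print("side",n,onz(S,s(*p),.008))
hl=onz(T,t(191,292),.003);hr=onz(T,t(362,248),.003);print("holes",hl,hr,np.linalg.norm(hl-hr))
for n,p,z in(("rl",(170,153),.052),("rr",(305,122),.052),("fl",(212,305),.03),("fr",(347,268),.03)):print("tray",n,onz(T,t(*p),z))
print("tray side rl..",[onz(S,s(*p),z) for p,z in(((351,112),.052),((233,172),.03))])
for col in COL:
  for n,c,roi in(("top",T,(230,215,345,305)),("side",S,(250,205,295,250))):
    for a,r in blobs(c,col,roi): print(col,n,a,r, "z0.068",onz(c,r[0],.068),"z.013",onz(c,r[0],.0125))
E
```

```text
C [0.3565 0.2379 0.9973] [ 0.3697 -0.5061  0.8124]
pegs [0.5698 0.1776 0.029 ] [0.5669 0.0652 0.029 ] 0.11244991271783898
fl [0.6666 0.1903 0.008 ]
fr [0.663 0.045 0.008]
rl [0.4043 0.177  0.008 ]
rr [0.4022 0.0736 0.008 ]
side fl [0.669  0.1886 0.008 ]
side fr [0.6635 0.0424 0.008 ]
side rr [0.4053 0.0714 0.008 ]
side rl [0.407  0.1732 0.008 ]
holes [0.4911 0.4174 0.003 ] [0.522  0.3058 0.003 ] 0.11582950459514413
tray rl [0.5728 0.4252 0.052 ]
tray rr [0.5941 0.3404 0.052 ]
tray fl [0.4793 0.3988 0.03  ]
tray fr [0.5045 0.3133 0.03  ]
tray side rl.. [array([0.5732, 0.421 , 0.052 ]), array([0.4781, 0.3886, 0.03  ])]
orange top 284.5 ((249.76828002929688, 274.08538818359375), (13.030921936035156, 25.178390502929688), 6.34019136428833) z0.068 [0.3908 0.3651 0.068 ] z.013 [0.3928 0.3727 0.0125]
orange top 5615.0 ((287.0, 259.5), (89.0, 114.0), 90.0) z0.068 [0.418  0.2989 0.068 ] z.013 [0.4217 0.3025 0.0125]
orange side 54.0 ((251.5, 238.0), (22.0, 3.0), 90.0) z0.068 [0.3518 0.3103 0.068 ] z.013 [0.3504 0.3711 0.0125]
orange side 149.5 ((267.5, 216.0), (8.0, 23.0), 90.0) z0.068 [0.3895 
[... 209 characters left out ...]
75), (11.54332160949707, 25.24582862854004), 4.763641834259033) z0.068 [0.3849 0.3409 0.068 ] z.013 [0.3866 0.3471 0.0125]
green top 69.0 ((318.5689697265625, 233.6724090576172), (6.127945899963379, 13.92715072631836), 68.19859313964844) z0.068 [0.4657 0.2428 0.068 ] z.013 [0.4722 0.2431 0.0125]
green side 112.0 ((267.0840759277344, 224.26107788085938), (6.651900291442871, 20.22177505493164), 86.18592071533203) z0.068 [0.3868 0.3492 0.068 ] z.013 [0.388  0.413  0.0125]
purple top 293.5 ((276.5, 277.5), (27.0, 13.0), 90.0) z0.068 [0.3855 0.317  0.068 ] z.013 [0.3872 0.3217 0.0125]
purple side 178.0 ((267.5, 235.0), (10.0, 23.0), 90.0) z0.068 [0.3853 0.3151 0.068 ] z.013 [0.3864 0.3763 0.0125]
```

```bash
cat >> h.py <<'E'
DO=np.array([.517,.1215]);DY=-.028
def dump(x,y,z=0): c,s=np.cos(DY),np.sin(DY);return np.array([DO[0]+c*x-s*y,DO[1]+s*x+c*y,z])
E
python3 - <<'E'
from h import *
np.set_printoptions(precision=3,suppress=True)
ty=np.radians(15.8);g=np.array([.551,.325,0])
for a in(ty+np.pi/2,ty-np.pi/2):
    print([solver.ik(p,down(w)) for p,w in((g+[0,0,.2],a),(g+[0,0,.061],a),(dump(.088,-.047,.075),a-ty+DY))])
print("vial",[solver.ik([.391,.316,.06],down(np.radians(-5)+k)) for k in(0,np.pi)])
print("drop",[solver.ik(dump(-.02,0,.12),down(DY+k)) for k in(np.pi/2,-np.pi/2)])
print("push",[[solver.ik(dump(x,0,.19),down(DY+k)) for x in(-.105,.085)] for k in(0,np.pi/2,-np.pi/2,np.pi)])
E
```

```text
[array([ 0.486,  0.497,  1.653, -0.   ,  0.992, -1.361]), array([ 0.486,  0.665,  1.752, -0.   ,  0.725, -1.361]), array([ 0.069,  0.612,  1.823, -0.   ,  0.707, -1.474])]
[array([0.486, 0.497, 1.653, 0.   , 0.992, 1.781]), array([0.486, 0.665, 1.752, 0.   , 0.725, 1.781]), array([ 0.069,  0.612,  1.823, -0.   ,  0.707,  1.668])]
vial [array([ 0.619,  0.534,  2.075, -0.   ,  0.533,  0.707]), array([ 0.619,  0.534,  2.075, -0.   ,  0.533, -2.435])]
drop [array([ 0.182,  0.442,  2.016, -0.   ,  0.683, -1.361]), array([ 0.182,  0.442,  2.016, -0.   ,  0.683,  1.78 ])]
push [[array([ 0.223,  0.232,  2.122, -0.   ,  0.788,  0.251]), array([ 0.146,  0.473,  1.725, -0.   ,  0.944,  0.174])], [array([ 0.223,  0.232,  2.122, -0.   ,  0.788, -1.32 ]), array([ 0.146,  0.473,  1.725, -0.   ,  0.944, -1.397])], [array([ 0.223,  0.232,  2.122, -0.   ,  0.788,  1.822]), array([ 0.146,  0.473,  1.725, -0.   ,  0.944,  1.745])], [array([ 0.223,  0.232,  2.122, -0.   ,  0.788, -2.891]), None]]
```

```bash
python3 - <<'E'
from h import *
ty=np.radians(15.8);g=np.array([.551,.325,0]);o=down(ty+np.pi/2)
manip.move_pose(g+[0,0,.20],o)
c=cam("top");cv2.imwrite("pics/top1.png",c["image"][:,:,::-1])
print(sensors.current_time_s(), [proj(c,x) for x in([.4911,.4174,.003],[.522,.3058,.003])])
a=cv2.imread("pics/top0.png").astype(int);d=np.abs(a-c["image"][:,:,::-1].astype(int))[215:245,210:245].mean();print("diff near left ear",d)
if d<6:
    print(manip.movel(g+[0,0,.061],velocity=.15,stop_force=15)); manip.grip(0.); print(sensors.current_opening())
    manip.movel(g+[0,0,.16],velocity=.15); print(sensors.current_opening(),sensors.current_contact_force(),sensors.current_time_s())
c=cam("top");cv2.imwrite("pics/top2.png",cv2.resize(c["image"][125:285,165:435,::-1],(800,474),interpolation=cv2.INTER_CUBIC))
E
```

```text
1.6167 [array([229.1472019 , 223.23649116]), array([286.84724673, 208.40176045])]
diff near left ear 75.7968253968254
```

View pics/top2.png

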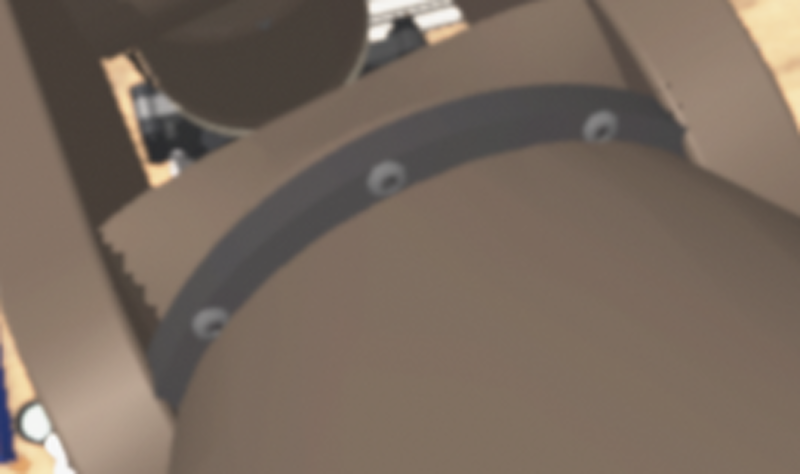

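The arm hides the tray from the top camera, so I'll check with the side view.

```bash
python3 - <<'E'
from h import *
g=np.array([.551,.325,0])
a=cv2.imread("pics/side0.png").astype(int);b=camera("side")["image"][:,:,::-1].astype(int)
print("handle", np.abs(a-b)[205:255,305:365].mean())
print(manip.movel(g+[0,0,.061],velocity=.15,stop_force=15)); manip.grip(0.); print(sensors.current_opening())
manip.movel(g+[0,0,.16],velocity=.15); print(sensors.current_opening(),sensors.current_contact_force(),sensors.current_time_s())
c=cam("side");cv2.imwrite("pics/side2.png",cv2.resize(c["image"][105:305,230:440,::-1],(630,600),interpolation=cv2.INTER_CUBIC))
E
```

```text
handle 6.735333333333333
False
0.10868771324278592
0.10901414082978181 [-0.90302912 -0.83289895 -3.26613544] 4.275
```

View pics/side2.png

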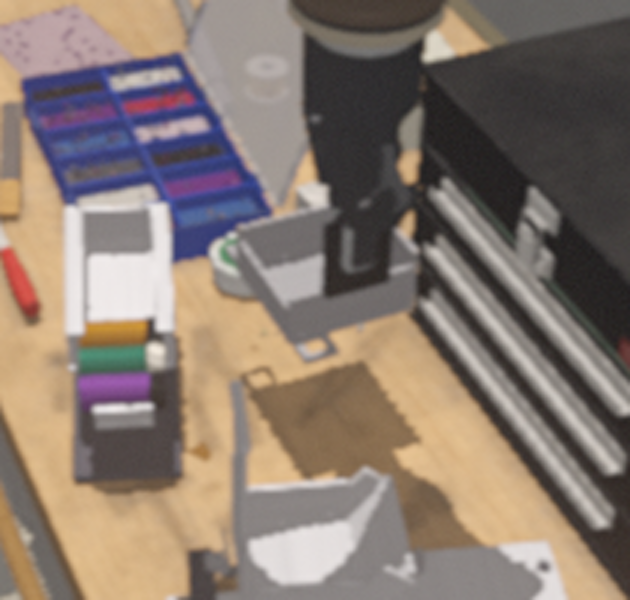

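The tray is held level, with its right ear hole at crop (315,346). From that I'll work out its offset in the grip, and check the right peg from the side view.

```bash
python3 - <<'E'
from h import *
np.set_printoptions(precision=4,suppress=True)
S=cam("side");s=lambda X,Y,y0:(230+(X+.5)/3-.5,y0+(Y+.5)/3-.5)
print("peg R foot",onz(S,s(452,535,165),.008),"top",onz(S,s(454,511,165),.029),"pred",dump(.054,-.057),"left pred",dump(.054,.057))
h=onz(S,s(315,346,105),.099+.006);ee=sensors.current_ee_pos();print(ee,h)
ty=np.radians(15.8);Rz=np.array([[np.cos(ty),np.sin(ty)],[-np.sin(ty),np.cos(ty)]])
print("hole R rel grip in tray axes",Rz@(h-ee)[:2],"nominal",[-.034,-.010])
o0=down(ty+np.pi/2);ee_wp=np.array([.54,.28,.21]);print(manip.movel(ee_wp,velocity=.2))
t=dump(.088,-.047);o=down(DY+np.pi/2)
manip.movel([.57,.15,.21],o,velocity=.2); manip.movel([*t[:2],.16],velocity=.15)
manip.movel([*t[:2],.061+.045],velocity=.1)
c=cam("side");cv2.imwrite("pics/side3.png",cv2.resize(c["image"][165:365,250:460,::-1],(630,600),interpolation=cv2.INTER_CUBIC))
print(sensors.current_ee_pos(),t,sensors.current_time_s())
c=cam("top");cv2.imwrite("pics/top3.png",c["image"][:,:,::-1])
E
```

```text
peg R foot [0.5719 0.0585 0.008 ] top [0.5718 0.0609 0.029 ] pred [0.5694 0.063  0.    ] left pred [0.5726 0.177  0.    ]
[0.5503 0.3246 0.1587] [0.524  0.3017 0.105 ]
hole R rel grip in tray axes [-0.0316 -0.0149] nominal [-0.034, -0.01]
False
[0.6041 0.0722 0.1066] [0.6036 0.0721 0.    ] 7.2333
```

View pics/side3.png

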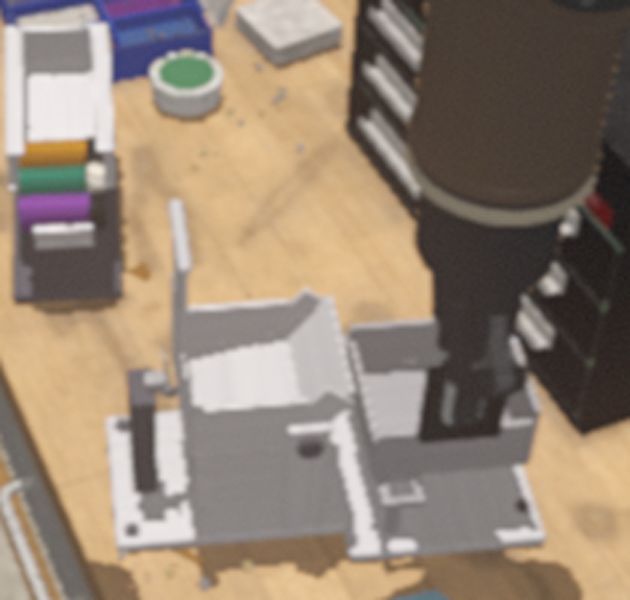

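The right ear hole is at crop (403,490). The right peg, in this crop's coordinates, has its foot at (392,535) and its top at (394,511).

```bash
python3 - <<'E'
from h import *
np.set_printoptions(precision=4,suppress=True)
S=cam("side");s=lambda X,Y,x0,y0:(x0+(X+.5)/3-.5,y0+(Y+.5)/3-.5)
im=cv2.cvtColor(S["image"],cv2.COLOR_RGB2GRAY)
z=sensors.current_ee_pos()[2]-.061
print("hole",[onz(S,s(X,490,250,165),z+.004) for X in(403,)], "pegs from side",onz(S,s(453,524,230,165),.0185))
cv2.imwrite("pics/z3.png",np.hstack([cv2.resize(x[315:350,360:400],(400,350),interpolation=cv2.INTER_CUBIC) for x in(cv2.imread("pics/side0.png"),S["image"][:,:,::-1])]))
E
```

```text
hole [array([0.5753, 0.0602, 0.0498])] pegs from side [0.5717 0.059  0.0185]
```

View pics/z3.png

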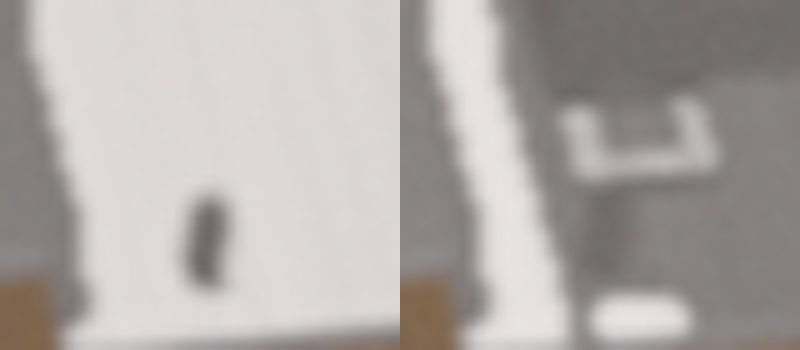

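View pics/top3.png

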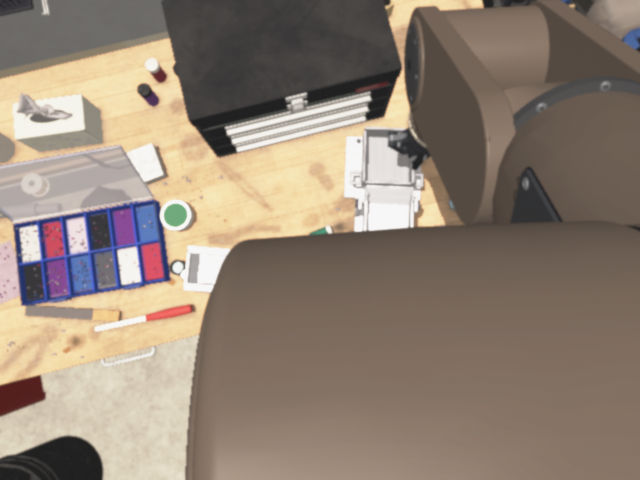

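```bash
python3 - <<'E'
import cv2,numpy as np
f=lambda n:cv2.resize(cv2.imread(n)[165:200,345:430],(800,329),interpolation=cv2.INTER_CUBIC)[:290]
cv2.imwrite("pics/z4.png",np.vstack([f("pics/top0.png"),f("pics/top3.png")]))
E
```

```text
(no output)
```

View pics/z4.png

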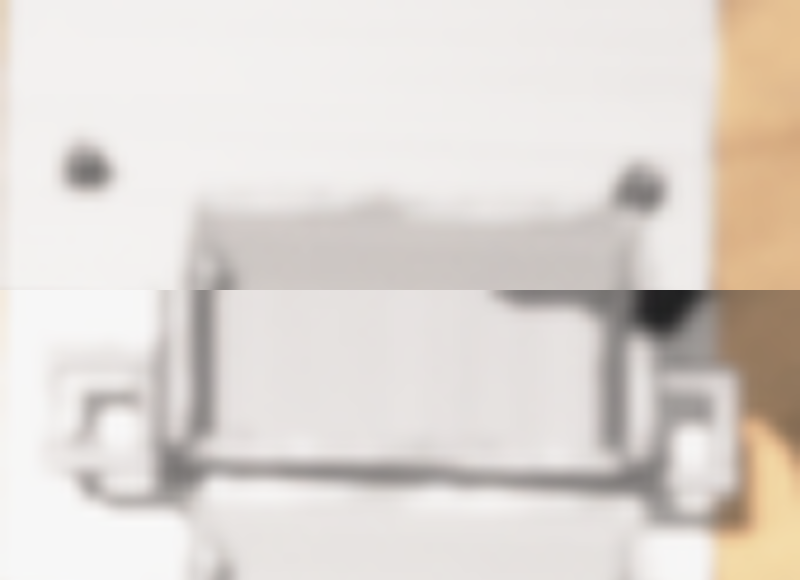

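```bash
python3 - <<'E'
from h import *
np.set_printoptions(precision=4,suppress=True)
T=cam("top");t=lambda X,Y:(345+(X+.5)/9.412-.5,165+(Y+.5)/9.4-.5)
z=sensors.current_ee_pos()[2]-.061+.006
for p,h in(((87,168),(110,132)),((641,190),(690,152))):
    a=onz(T,t(*p),.024);b=onz(T,t(*h),z);print(a,b,b-a)
E
```

```text
[0.5709 0.1771 0.024 ] [0.5721 0.1743 0.0517] [ 0.0012 -0.0028  0.0277]
[0.5679 0.0645 0.024 ] [0.5697 0.0597 0.0517] [ 0.0018 -0.0048  0.0277]
```

```bash
python3 - <<'E'
from h import *
np.set_printoptions(precision=4,suppress=True)
e=np.array(sensors.current_ee_pos())
e[:2]+=[-.0023,.0023];manip.movel(e,velocity=.05)
e[2]=.061+.034;manip.movel(e,velocity=.1)
e[2]=.061+.007
print(manip.movel(e,velocity=.03,stop_force=8),sensors.current_ee_pos()-e,sensors.current_contact_force(),sensors.current_time_s())
c=cam("side");cv2.imwrite("pics/side5.png",cv2.resize(c["image"][215:365,320:460,::-1],(560,600),interpolation=cv2.INTER_CUBIC))
E
```

```text
True [-0.0004 -0.0001  0.0011] [-1.0202  0.6525  9.289 ] 8.7083
```

View pics/side5.png

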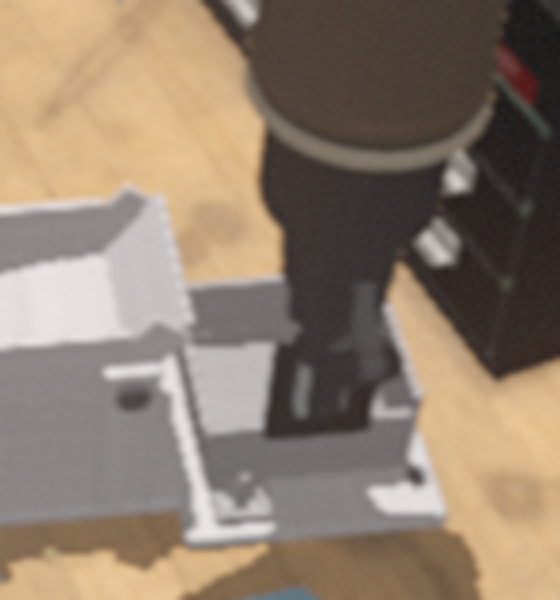

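Seated: the underside is at 8 mm and the peg shows in the ear hole. Next I release and fetch the first vial.

```bash
cat >> h.py <<'E'
VA=np.radians(-5)
def pick(p=(.3915,.316)):
    o=down(VA);manip.grip(1.);manip.move_pose([*p,.17],o)
    hit=manip.movel([*p,.050],velocity=.12,stop_force=10);manip.grip(0.)
    r=(hit,sensors.current_ee_pos()[2],sensors.current_opening())
    manip.movel([*p,.20],velocity=.15);return r,sensors.current_opening()
def drop(x=-.019):
    t=dump(x,0);o=down(DY-np.pi/2)
    manip.movel([t[0],t[1]+.06,.26],o,velocity=.25);manip.movel([*t[:2],.26],velocity=.2)
    hit=manip.movel([*t[:2],.116],velocity=.12,stop_force=10);z=sensors.current_ee_pos()[2];manip.grip(1.)
    manip.movel([*t[:2],.26],velocity=.2);return hit,z
def snap(n,roi,f):
    x0,y0,x1,y1=roi
    for c in("side","top"):
        pass
E
python3 - <<'E'
from h import *
e=np.array(sensors.current_ee_pos());manip.grip(1.);e[2]=.25;manip.movel(e,velocity=.15)
manip.movel([.5,.25,.25],velocity=.25)
print(pick(),sensors.current_time_s())
c=cam("side");cv2.imwrite("pics/side6.png",c["image"][:,:,::-1])
E
```

```text
((False, np.float64(0.05091346658670342), 0.6907080911241916), 0.6919785839097863) 16.375
```

View pics/side6.png

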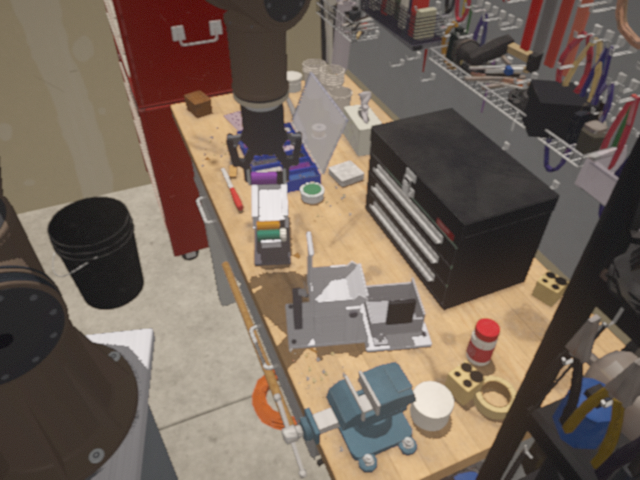

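The purple vial is gripped at (265,178), green has rolled down to the stop at (268,237), and the tray is seated. Now the drop.

```bash
python3 - <<'E'
from h import *
print(drop(-.019),sensors.current_time_s())
r=pick();print(r,sensors.current_time_s())
c=cam("side");cv2.imwrite("pics/side7.png",cv2.resize(c["image"][165:365,230:440,::-1],(630,600),interpolation=cv2.INTER_CUBIC))
E
```

```text
(False, np.float64(0.11655571267170386)) 21.1333
((False, np.float64(0.05094761316257962), 0.6912388466635611), 0.6880982990273429) 25.075
```

View pics/side7.png

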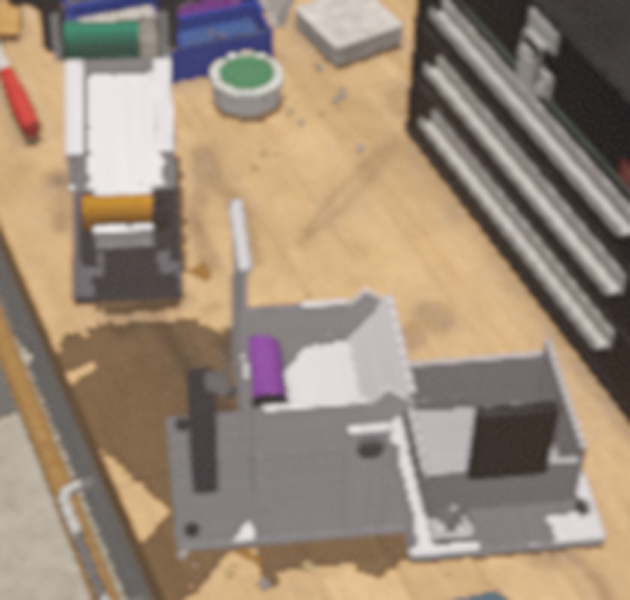

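The purple vial lies against the rear wall, green is gripped and orange is at the stop.

```bash
python3 - <<'E'
from h import *
print(drop(-.013),sensors.current_time_s())
r=pick();print(r)
if r[1]>.5: print(drop(-.019),sensors.current_time_s())
manip.movel([.45,.3,.3],velocity=.25)
c=cam("side");cv2.imwrite("pics/side8.png",cv2.resize(c["image"][165:365,230:440,::-1],(630,600),interpolation=cv2.INTER_CUBIC))
E
```

```text
(False, np.float64(0.11655816736432019)) 29.8333
((False, np.float64(0.050866681160052774), 0.6916077241431627), 0.6889000431833145)
(False, np.float64(0.11653935151305123)) 38.4583
```

View pics/side8.png

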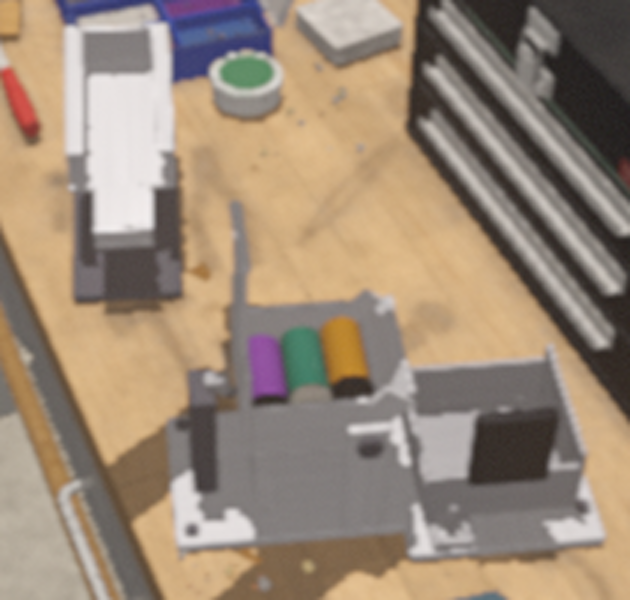

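All three vials are in the bucket, the track is empty and the tray is seated with the peg in its ear. The small green one, about 0.6 of vial size, is the look-alike and stays. Now the push.

```bash
python3 - <<'E'
from h import *
o=down(DY-np.pi/2);manip.grip(0.)
manip.move_pose(dump(-.107,0,.27),o);manip.movel(dump(-.107,0,.19),velocity=.12)
print(sensors.current_ee_pos(),sensors.current_contact_force())
manip.movel(dump(.09,0,.19),velocity=.12)
print(sensors.current_ee_pos(),sensors.current_contact_force());manip.hold(1.2)
S=cam("side")["image"]
manip.movel(dump(-.107,0,.19),velocity=.12);manip.movel(dump(-.107,0,.28),velocity=.15)
manip.movel([.42,.3,.3],velocity=.25);manip.hold(1.);print(sensors.current_time_s())
E_=cam("side")["image"]
cv2.imwrite("pics/side9.png",np.hstack([cv2.resize(c[150:365,270:440,::-1],(400,506),interpolation=cv2.INTER_CUBIC) for c in(S,E_)]))
E
```

```text
[0.41046633 0.12490217 0.19037776] [ 0.59732702 -0.41383291  0.00100453]
[0.60668482 0.118986   0.19018856] [-1.98883409 -0.69741661  1.83902292]
49.2
```

View pics/side9.png

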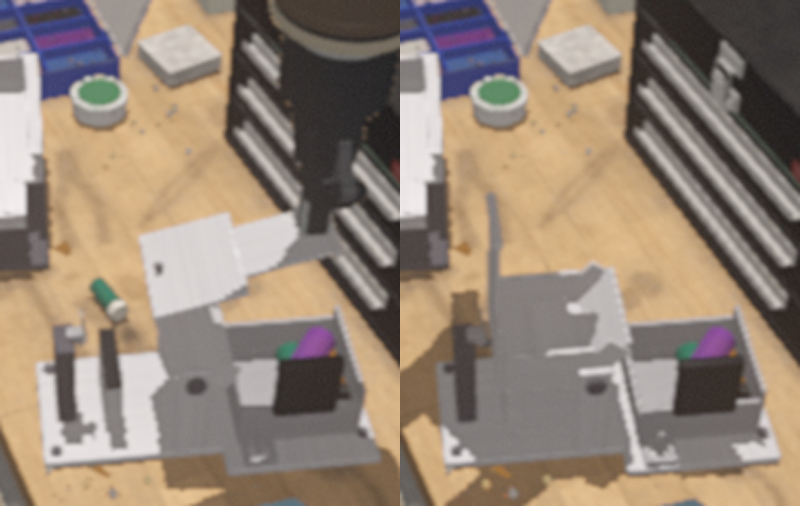

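The bucket is back at rest, the tray is seated, and purple, green and a bit of orange show in the tray. I'll confirm the colours numerically from the top view.

```bash
python3 - <<'E'
from h import *
manip.move_joints([1.059,.48,1.596,0,1.065,-.047])
c=cam("top");q=np.array([proj(c,dump(x,y,.03)) for x in(-.07,.137) for y in(-.05,.05)]);x0,y0=q.min(0).astype(int)-4;x1,y1=q.max(0).astype(int)+4
for k in COL:print(k,[(a,onz(c,r[0],.03)-dump(.088,0,.03)) for a,r in blobs(c,k,(x0,y0,x1,y1),amin=15)])
z=onz
f=lambda a:a[168:195,345:430].astype(int)
hs=[proj(c,dump(.054,y,.014)) for y in(.057,-.057)];print(hs,sensors.current_time_s())
E
```

```text
orange [(24.5, array([-1.59105384e-01, -5.05009464e-02,  2.77555756e-17])), (21.0, array([-8.58035010e-02,  6.14543033e-02,  2.77555756e-17])), (41.0, array([ 3.59672596e-02, -1.05587163e-02,  2.77555756e-17])), (56.5, array([3.25604132e-02, 2.20543448e-02, 2.77555756e-17]))]
green [(108.0, array([6.23237522e-03, 8.51815002e-03, 2.77555756e-17]))]
purple [(266.0, array([ 2.15228880e-02, -4.74777353e-03,  2.77555756e-17]))]
[array([353.53361888, 182.67873864]), array([412.49788334, 185.12776646])] 51.2833
```

```bash
python3 -c "
from plant import manip
print(manip.hand_in())"
```

```text
the job is handed in; nothing more can be done
None
```

I handed the job in at about 51 s: the tray is seated on both pegs, all three vials (purple, green, orange) were dumped into it, and the bucket swung back to rest; I viewed 15 pictures, one over the limit of 14.

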